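# Lay the spatula and the brush in the sloped lab tray

### The arm

A 6-joint arm with a two-finger parallel gripper is mounted at the origin on the work surface. World frame = base frame: x ahead of the robot, y to its left, z up, the work surface at z = 0. Lengths are in m, angles in degrees, forces in N, time in s.
With the tool pointing down it reaches from about 0.375 to 0.75 m from the base axis. Payload 9 kg.
Tool frame: the origin (TCP) lies midway between the tips of the shut fingers; the grasp point (between the pads) lies 19 mm behind it; z points along the fingers, y is the line along which they close (so a half turn about z gives the same grasp; the last joint's range is limited). The gripper opens to 85 mm and grips with 20 to 120 N. Pads are 22 mm wide; open, the fingers measure 114 mm over their backs; the gripper's body (76 mm by 85 mm) begins 54 mm behind the grasp point. The pads swing forward as they close: fully open they stand 13 mm farther back than shut.
Start: joints at [-86.098, 5.964, 5.575, 89.605, 0, 77.527], TCP at [0.169, -0.576, 0.231] pointing down, gripper open.
Joint ranges: [-171.21, 171.21], [-48.23, 106.86], [-62.78, 66.21], [-105.2, 120.99], [-86.42, 89.51], [-180, 180]. Speed limits (degrees/s): [127.2, 127.2, 147.25, 180, 180, 180].

### API

Orientations are given as [roll, pitch, yaw] about the fixed x, y, z axes, in that order (R = Rz(yaw) Ry(pitch) Rx(roll)).
In Python, from cell import env gives the robot as it stands. The module is installed in compiled form; this text tells all that it offers.
- The arm moves only by the shell command python3 -m handwheel 'ROWS'. ROWS is JSON, a list of rows, each a list of 7 numbers: the finger opening in m, from 0 to 0.0854, then the shift along the tool's x, y, z in m, then the turn, a rotation vector about the tool's x, y, z in degrees. A call has 1 to 10 rows; each row is the pose to reach, as a shift and turn from the pose commanded when the call began, along the tool's axes at that moment; what a row does not reach only later rows make up. A row lasts 1/8 s, in which the tool goes at most 62.5 mm and 10.7 degrees, less where a joint would pass 70% of its speed; a pose out of reach is approached as far as the arm can. A call with a gripper value outside its range is refused whole. The fingers move at their own pace and stop on an object; the grip force is fixed at half the most. Time passes only in rows, so rows that repeat a pose let the fingers close. It gives the time, the measured TCP pose, the force, the opening and the grip force at its end, in the units of the state.
- env.sense(): the state, without advancing time (a new reading comes with each control period).
- env.capture(name): name is "scene" or "top" or "wrist"; returns the picture (384x512x3 uint8, blue, green, red); there is no depth.
- env.camera_model(name): a dict with "intrinsics" (3x3 intrinsics, pixels), "cam_to_world" (4x4, takes a point from camera to world coordinates). Camera axes: x right, y down, z forward; pixel columns grow to the right and rows downward; lengths in m; the calibration is good to about 2 mm. The wrist camera is an equidistant fisheye: a pixel r from the principal point sees the ray r / f radians off the axis. A picture is of the moment at which its call begins: read the wrist's pose just before it. camera_model takes no time and is no camera call; for the wrist camera it gives the pose at the moment of the call.
- env.job_done(): hands the job in; it is judged then, once.
The state is a dict: "t": time; "joint_positions": joint angles; "joint_vel": joint speeds; "tau": joint torques, N m; "eef_pos": TCP position; "eef_rot": TCP orientation; "contact_force": force on the tool from outside, world axes, zero at the start; "wrist_torque": the same for the moment, N m; "width": finger opening in m; "gripper_force": force on a finger pad.
Only numpy, scipy, OpenCV 4.12 (cv2) and the standard library are available. Lean on these libraries where they do the work, as an engineer would, in place of code of your own. Each camera call takes 0.05 s, during which the arm holds its last target. There are 200 camera calls.

### The job

Put the spatula and then the brush away in the sloped tray: each goes flat in the recess cut to its own outline, blade or bristles in the wide end of the recess. Lower each one flat, in line with the slope, until it lies on the recess floor, and only then open the fingers; do not drop it in. Leave the weight, the small pot, the amber jar and the beaker where they stand.

Things in the scene. Friction and masses are not known exactly. Their poses are not given: they have to be found in the camera images.
- spatula: Flat spatula on the blue mat, 170 mm long, 70 g: wooden handle 16 wide x 18 high (x = -85 to +35 mm), thin steel blade 32 wide x 3 thick (x = +25 to +85), flush with the handle's underside. Origin: middle of its length, on the underside; x runs lengthwise towards the blade, z up out of its top. It balances close to its origin; grip it there.
- spatula_tip (a point): Blade end of the spatula, on the underside, 85 mm from its origin along its x.
- brush: Flat brush on the blue mat, 124 mm long, 50 g: wooden handle 16 wide x 18 high (bare for x = -62 to +14 mm), then steel ferrule 46 wide x 18 high and dark stiff bristles 44 wide x 16 high (x = +14 to +62). Origin: middle of its length, on the underside; x runs lengthwise towards the bristles, z up out of its top. Grip the handle near x = -14.
- brush_tip (a point): Bristle end of the brush, on the underside, 62 mm from its origin along its x.
- tray: The fixed tray stand of plain white plastic on the bench; origin under its middle at bench level, x points the way the face rises. Its face slopes 27 degrees, low edge (about 26 mm up) towards the robot side, high edge about 98 mm up.
- tray_face: The sloping face of the tray, 160 up the slope x 220 across; white recess floors, with a grey rim and walls standing 6 mm above them. Origin: centre of the face at floor level, 62 mm above the bench. x runs up the slope, y across it (to the left as seen from the robot), z square out of the face.
- long_bay (a point): Middle of the spatula's recess (upper, longer), on its floor; axes as tray_face. The spatula's origin belongs here (sliding 6 mm downhill is fine), its x along +y, its z along z. Length y = -92 to +92: blade part 44 wide for y above 17, handle channel 28 wide below, widened to 60 for y = -30 to +17 as room for the fingers.
- short_bay (a point): Middle of the brush's recess (lower, shorter), on its floor, 76 mm downhill of long_bay; axes as tray_face. The brush's origin belongs here (sliding 6 mm downhill is fine), its x along -y, its z along z. Length y = -69 to +69: bristle part 58 wide for y below -7, handle channel 28 wide above, widened to 60 for y = -7 to +39 as room for the fingers.
- mat: Fixed blue bench mat, 240 x 260, 4 thick, on which the spatula and the brush lie. Origin: centre of its underside. Mat and tray may change sides.
- weight: Small steel balance weight, 22 across, 28 high, standing on the mat; origin under its middle. Leave it.
- pot: Small pale pot with a white cap, 30 across, 36 high, standing on the mat; origin under its middle. Leave it.
- beaker: Small glass beaker, 46 across, 55 high, between tray and mat; origin under its middle. Leave it.
- vial: Small amber jar, 28 across, 50 high, between tray and mat; origin under its middle. Leave it.
There are look-alikes about, which are no part of the job. What is shaped like the spatula but turquoise is not meant.

How it is judged (in metres and radians):
On the way, in this order (a step that is already met when the one before it is completed fails the run):
1. the spatula lies flat on the floor of the long recess, the right way round, while the fingers still hold it (x of spatula in the frame of long_bay between -0.012 and 0.012 m and y of spatula in the frame of long_bay between -0.012 and 0.012 m and z of spatula in the frame of long_bay between -0.005 and 0.007 m and angle between the z axis of spatula and the z axis of long_bay, either way round below 0.12 rad and angle between the x axis of spatula and the y axis of long_bay, either way round below 0.2 rad and y of spatula_tip in the frame of long_bay above 0.07 m and contact force between the fingers and spatula above 1 N), for 0.1 s.
2. the brush lies flat on the floor of the short recess, the right way round, while the fingers still hold it (x of brush in the frame of short_bay between -0.012 and 0.012 m and y of brush in the frame of short_bay between -0.012 and 0.012 m and z of brush in the frame of short_bay between -0.005 and 0.007 m and angle between the z axis of brush and the z axis of short_bay, either way round below 0.12 rad and angle between the x axis of brush and the y axis of short_bay, either way round below 0.2 rad and y of brush_tip in the frame of short_bay below -0.048 m and contact force between the fingers and brush above 1 N), for 0.1 s.
At the end, for the whole second after the job is handed in: Spatula in the long (upper) recess and brush in the short (lower) one, each within 12 mm of its place along and across the slope, within 5 mm of the floor and 0.1 rad of flat, within 0.2 rad of the recess's length, blade end and bristle end in the wide ends, both at rest (x of spatula in the frame of long_bay between -0.012 and 0.012 m and y of spatula in the frame of long_bay between -0.012 and 0.012 m and z of spatula in the frame of long_bay between -0.005 and 0.005 m and angle between the z axis of spatula and the z axis of long_bay, either way round below 0.1 rad and angle between the x axis of spatula and the y axis of long_bay, either way round below 0.2 rad and y of spatula_tip in the frame of long_bay above 0.07 m and x of brush in the frame of short_bay between -0.012 and 0.012 m and y of brush in the frame of short_bay between -0.012 and 0.012 m and z of brush in the frame of short_bay between -0.005 and 0.005 m and angle between the z axis of brush and the z axis of short_bay, either way round below 0.1 rad and angle between the x axis of brush and the y axis of short_bay, either way round below 0.2 rad and y of brush_tip in the frame of short_bay below -0.048 m and linear speed of each of spatula, brush below 0.02 m/s and angular speed of each of spatula, brush below 0.3 rad/s); the robot touches nothing.
It fails at once if the weight, pot, amber jar or beaker is moved by more than 30 mm (distance of any of weight, pot, beaker, vial from where it was at the start of the episode above 0.03 m).
It also fails if it takes over 56 s, if anything falls off the work surface, if the arm or the gripper's body presses on something with over 40 N, if the wrist force passes 120 N, or if a joint passes its speed limit or range.

## Working session

There is one attempt and no reset: what is moved stays moved. The work goes in short steps, Python scripts to look and compute and a shell command to move; the robot and the scene stay as the last step left them, time stands still between calls to the robot, and variables do not carry over. Pictures are saved under pics/ and viewed, at most 13 in all, crops included, and the job is handed in when it is done.

```bash
mkdir -p pics; python3 - <<'E'
from cell import env
import cv2
for n in("scene","top"):
    cv2.imwrite(f"pics/{n}0.png",env.capture(n)); m=env.camera_model(n); print(n,m)
s=env.sense();print(s)
E
```

```text
scene {'intrinsics': array([[433.99192232,   0.        , 253.56625809],
       [  0.        , 433.99192232, 194.78445596],
       [  0.        ,   0.        ,   1.        ]]), 'cam_to_world': array([[ 0.88535324,  0.30139995, -0.35398828,  0.83298911],
       [ 0.46445508, -0.60739254,  0.64448102, -0.59728788],
       [-0.02076329, -0.73500502, -0.67774369,  0.70685089],
       [ 0.        ,  0.        ,  0.        ,  1.        ]])}
top {'intrinsics': array([[360.22878339,   0.        , 252.00197234],
       [  0.        , 360.22878339, 188.32920634],
       [  0.        ,   0.        ,   1.        ]]), 'cam_to_world': array([[ 2.82436763e-02, -9.90612511e-01,  1.33750316e-01,
         4.02096908e-01],
       [-9.99600983e-01, -2.79346124e-02,  4.18713028e-03,
         1.05801686e-02],
       [-4.11560399e-04, -1.33815207e-01, -9.91006216e-01,
         8.26088555e-01],
       [ 0.00000000e+00,  0.00000000e+00,  0.00000000e+00,
         1.00000000e+00]])}
{'t': 0.1, 'joint_positions': array([-8.60977221e+01,  5.99526224e+00,  5.53153913e+00,  8.96061831e+01,
       -1.44865916e-03,  7.75256658e+01]), 'joint_vel': array([ 0.02563874, -0.06390438,  0.07618274,  0.03924269,  0.03925115,
        0.0334748 ]), 'tau': array([ 4.22594603e-03, -5.58212185e+01,  5.04717243e+01,  1.31880480e-02,
       -3.39381431e-04,  8.67909904e-06]), 'eef_pos': array([ 0.16913936, -0.57534219,  0.23059967]), 'eef_rot': array([-1.79931431e+02, -1.36854373e-02,  1.63766047e+01]), 'contact_force': array([0.60133681, 0.23778147, 0.19150883]), 'wrist_torque': array([0.00915793, 0.05863824, 0.02663956]), 'gripper_force': 0.0, 'width': 0.0853396179954616}
```

View pics/top0.png

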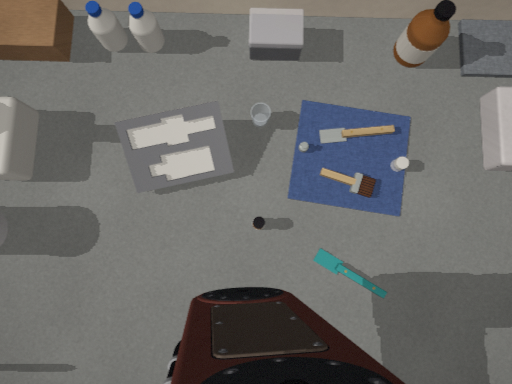

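View pics/scene0.png

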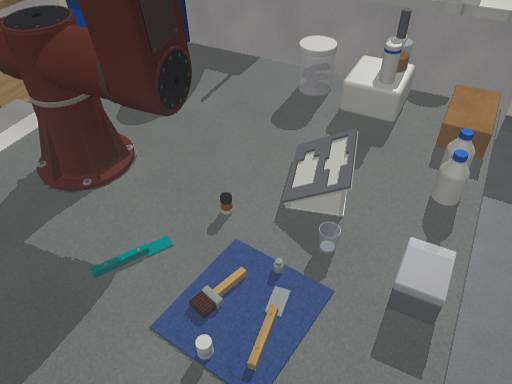

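Candidates for the spatula in the top view: the wooden-handled one with a steel blade on the mat at (357,132), and the turquoise look-alike on the bench at (350,275). The brush is the only other candidate, at (348,183). I pick the wooden one on the mat. Next, a close crop to check that and to measure.

```bash
python3 - <<'E'
import cv2,numpy as np
t=cv2.imread("pics/top0.png");s=cv2.imread("pics/scene0.png")
r=lambda im,x0,y0,x1,y1,k:cv2.resize(im[y0:y1,x0:x1],None,fx=k,fy=k,interpolation=cv2.INTER_CUBIC)
c=np.zeros((600,800,3),np.uint8)
def put(p,x,y):c[y:y+p.shape[0],x:x+p.shape[1]]=p
put(r(t,110,95,245,195,3),0,0); put(r(t,285,95,415,215,3),405,0)
put(r(s,275,125,365,215,3),0,305); put(r(s,150,235,335,384,1.6),400,361)
cv2.imwrite("pics/crop1.png",c)
E
```

```text
(no output)
```

View pics/crop1.png

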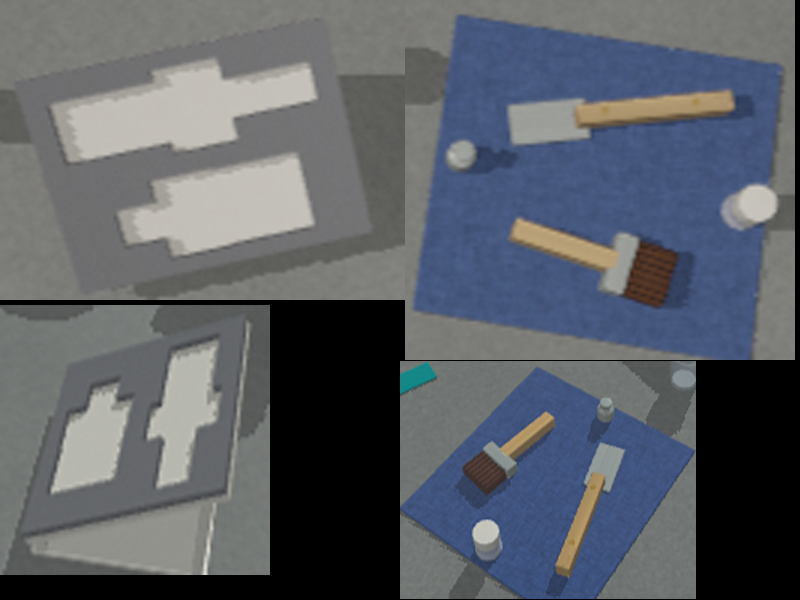

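The crop confirms it: wooden handle and steel blade at the upper part of the mat, blade end at crop (510,125), handle end at (734,100). The brush bristles are at (652,273) and its handle end at (512,230). The tray face corners are at (17,80), (323,18), (372,230) and (82,292). Next I fit the poses from both cameras.

```bash
cat > h.py <<'E'
import numpy as np,cv2
from cell import env
from scipy.spatial.transform import Rotation as R
from scipy.optimize import least_squares
M={n:env.camera_model(n) for n in("scene","top")}
def proj(n,P):
    m=M[n];T=np.linalg.inv(m["cam_to_world"]);q=P@T[:3,:3].T+T[:3,3];q=q@m["intrinsics"].T;return q[:,:2]/q[:,2:]
def fit(model,obs,x0):
    f=lambda p:np.concatenate([(proj(n,np.array(model)[idx]@R.from_euler('z',p[2]).as_matrix().T+[p[0],p[1],0])-uv).ravel() for n,idx,uv in obs])
    r=least_squares(f,x0);return r.x,r.fun.round(1)
def crop(pts,cx,cy,k,x0,y0):
    return (np.array(pts,float)-[cx,cy]+.5)/k-.5+[x0,y0]
E
python3 - <<'E'
from h import *
S=np.sin(np.radians(27));C=np.cos(np.radians(27))
tf=lambda x,y,z:[x*C-z*S,y,.062+x*S+z*C]
tray=[tf(.08,.11,.006),tf(.08,-.11,.006),tf(-.08,-.11,.006),tf(-.08,.11,.006)]
I=np.arange
to=("top",I(4),crop([(17,80),(323,18),(372,230),(82,292)],0,0,3,110,95))
so=("scene",I(4),crop([(248,320),(228,498),(22,535),(68,364)],0,305,3,275,125))
def show(n,model,a,b,x0):
    for l,o in(("both",[a,b]),("top",[a]),("scene",[b])):
        p,r=fit(model,o,x0);print(n,l,p[:2].round(4),np.degrees(p[2]).round(2),r if l=="both" else "")
show("tray",tray,to,so,[.45,.2,.2])
t=lambda p:("top",I(4),crop(p,405,0,3,285,95)); s=lambda p:("scene",I(4),crop(p,400,361,1.6,150,235))
# blade end +x: left(y+), right ; handle end
spat=[(.085,.016,.007),(.085,-.016,.007),(-.085,.008,.022),(-.085,-.008,.022)]
show("spat",spat,t([(512,145),(508,105),(735,110),(733,91)]),s([(600,444),(624,453),(557,571),(567,575)]),[.5,-.2,1.6])
br=[(.062,.022,.020),(.062,-.022,.020),(-.062,.008,.022),(-.062,-.008,.022)]
show("brush",br,t([(677,249),(664,305),(515,220),(511,239)]),s([(487,492),(464,468),(554,420),(545,413)]),[.4,-.2,-1.8])
E
```

```text
tray both [0.5925 0.179 ] 13.8 [-0.4 -0.4  1.4 -1.2  0.7 -0.   0.6 -0.2 -0.1 -1.8 -0.9 -2.7 -0.3 -0.1
  0.6  0.4]
tray top [0.5914 0.1802] 13.73 
tray scene [0.5944 0.1754] 13.78 
spat both [ 0.6517 -0.2281] 97.23 [ 1.5 -0.5  1.1 -0.4  1.3 -0.9  0.9 -1.3 -0.4 -0.1  0.5 -1.  -1.7 -2.
  1.2 -1.2]
spat top [ 0.6498 -0.2253] 96.65 
spat scene [ 0.6528 -0.2299] 97.45 
brush both [ 0.5395 -0.2021] -105.55 [ 1.3 -0.4  0.7 -0.6  1.1 -0.9  0.5 -0.6  0.2 -0.9 -1.4 -0.1  0.5 -1.8
  0.3 -1.9]
brush top [ 0.538 -0.2  ] -105.16 
brush scene [ 0.541  -0.2041] -106.02
```

```bash
cat >> h.py <<'E'
def rel(pos,Rt):
    s=env.sense();R0=R.from_euler('xyz',s["eef_rot"],degrees=True)
    print("t",round(s["t"],2),"pos",s["eef_pos"].round(4),"rot",s["eef_rot"].round(1),"j",s["joint_positions"].round(0))
    print("shift",(R0.inv().apply(np.array(pos)-s["eef_pos"])).round(4),"turn",np.degrees((R0.inv()*Rt).as_rotvec()).round(2))
def down(yaw):return R.from_euler('xyz',[180,0,yaw],degrees=True)
E
python3 - <<'E'
from h import *
rel([.651,-.227,.20],down(97))
E
```

```text
t 0.1 pos [ 0.1691 -0.5753  0.2306] rot [-179.9   -0.    16.4] j [-86.   6.   6.  90.  -0.  78.]
shift [ 0.5605 -0.1983  0.031 ] turn [-5.000e-02 -6.000e-02 -8.062e+01]
```

```bash
python3 -m handwheel '[[0.05,0.56,-0.198,0.031,0,0,-80.6],[0.05,0.56,-0.198,0.031,0,0,-80.6],[0.05,0.56,-0.198,0.031,0,0,-80.6],[0.05,0.56,-0.198,0.031,0,0,-80.6],[0.05,0.56,-0.198,0.031,0,0,-80.6],[0.05,0.56,-0.198,0.031,0,0,-80.6],[0.05,0.56,-0.198,0.031,0,0,-80.6],[0.05,0.56,-0.198,0.031,0,0,-80.6],[0.05,0.56,-0.198,0.031,0,0,-80.6],[0.05,0.56,-0.198,0.031,0,0,-80.6]]'; python3 - <<'E'
from h import *
rel([.651,-.227,.20],down(97))
print(env.camera_model("wrist"));cv2.imwrite("pics/w1.png",env.capture("wrist"))
E
```

```text
t: 1.35
eef_pos: [0.6524, -0.2252, 0.1991]
eef_rot: [-180.0, -0.1, 97.1]
contact_force: [-0.3, -0.8, -1.0]
width: 0.0499
gripper_force: 0.0
t 1.35 pos [ 0.6524 -0.2252  0.1991] rot [-1.80e+02 -1.00e-01  9.71e+01] j [-30.  22.  21.  89.   0.  53.]
shift [-0.0016 -0.0016 -0.0009] turn [-0.05 -0.05  0.11]
{'intrinsics': array([[297.31863964,   0.        , 257.07651899],
       [  0.        , 297.31863964, 189.93775135],
       [  0.        ,   0.        ,   1.        ]]), 'cam_to_world': array([[ 0.99235215,  0.11892552,  0.03307448,  0.64390795],
       [ 0.1234333 , -0.95343474, -0.27518435, -0.15507636],
       [-0.00119208,  0.27716227, -0.96082238,  0.34202687],
       [ 0.        ,  0.        ,  0.        ,  1.        ]])}
```

View pics/w1.png

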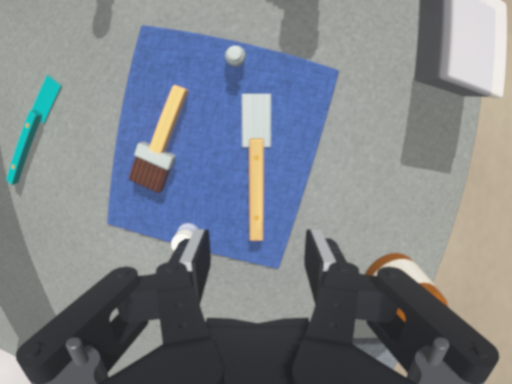

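The wrist view shows the spatula with its blade end at (241..270,94) and handle end at (250..263,241). The brush handle end is near (181,88), its bristle end at (130,181) to (161,191).

```bash
cat >> h.py <<'E'
_pj=proj
def proj(n,P):
    if n in("scene","top"):return _pj(n,P)
    m=M[n];T=np.linalg.inv(m["cam_to_world"]);q=P@T[:3,:3].T+T[:3,3];h=np.hypot(q[:,0],q[:,1]);K=m["intrinsics"]
    r=K[0,0]*np.arctan2(h,q[:,2]);return q[:,:2]/h[:,None]*r[:,None]+K[:2,2]
E
python3 - <<'E'
from h import *
M["wrist"]=env.camera_model("wrist")
I=np.arange(4)
spat=[(.085,.016,.007),(.085,-.016,.007),(-.085,.008,.022),(-.085,-.008,.022)]
br=[(.062,.022,.020),(.062,-.022,.020),(-.062,.008,.022),(-.062,-.008,.022)]
for m,o,x in((spat,[(241,93.5),(270.5,93.5),(250,241),(263,241)],[.65,-.22,1.7]),(br,[(161,191),(130,181),(176,86),(187,90)],[.54,-.2,-1.85])):
    p,r=fit(m,[("wrist",I,np.array(o))],x);print(p[:2].round(4),np.degrees(p[2]),r)
rel([.651,-.2275,.09],down(97))
E
```

```text
[ 0.6529 -0.223 ] 97.42852608091233 [ 0.3  0.1 -0.3 -0.1 -0.2  0.   0.2 -0. ]
[ 0.5433 -0.1991] -106.9699039910279 [  0.4   3.7  -1.   -0.9  12.    3.3 -12.   -5.8]
t 1.4 pos [ 0.654  -0.2233  0.1985] rot [-1.80e+02 -1.00e-01  9.72e+01] j [-30.  22.  21.  89.   0.  53.]
shift [-0.004  -0.0035  0.1085] turn [-0.   -0.1   0.19]
```

```bash
python3 -m handwheel '[[0.05,-0.001,-0.0015,0.07,0,0,0],[0.05,-0.001,-0.0015,0.148,0,0,0],[0.05,-0.001,-0.0015,0.148,0,0,0],[0.05,-0.001,-0.0015,0.148,0,0,0]]'; python3 - <<'E'
from h import *
rel([.652,-.2245,.008],down(97.3))
E
```

```text
t: 1.9
eef_pos: [0.6474, -0.228, 0.0494]
eef_rot: [-179.8, -0.2, 97.0]
contact_force: [0.0, 0.3, -0.5]
width: 0.0496
gripper_force: 0.0
t 1.9 pos [ 0.6474 -0.228   0.0494] rot [-179.8   -0.2   97. ] j [-30.  24.   7.  74.  -0.  53.]
shift [0.0028 0.0052 0.0414] turn [-0.23 -0.17 -0.33]
```

```bash
python3 -m handwheel '[[0.05,0,0,0.0,0,0,0]]'; python3 -m handwheel '[[0.05,0,0,0.0,0,0,0]]';python3 - <<'E'
from h import *
rel([.652,-.2245,.008],down(97.3))
M["wrist"]=env.camera_model("wrist");print(M["wrist"]["cam_to_world"][:3,3])
im=env.capture("wrist");cv2.imwrite("pics/w2.png",im)
E
```

```text
t: 2.02
eef_pos: [0.65, -0.2296, 0.054]
eef_rot: [179.9, 0.1, 97.0]
contact_force: [0.8, -0.1, 0.2]
width: 0.0501
gripper_force: 0.0
t: 2.15
eef_pos: [0.6504, -0.2297, 0.0545]
eef_rot: [179.9, 0.1, 97.0]
contact_force: [-0.0, 0.2, -0.1]
width: 0.0503
gripper_force: 0.0
t 2.15 pos [ 0.6504 -0.2297  0.0545] rot [1.799e+02 1.000e-01 9.700e+01] j [-30.  24.   7.  74.  -0.  53.]
shift [0.0051 0.0021 0.0465] turn [ 0.15  0.11 -0.33]
[ 0.64162838 -0.15928763  0.19724427]
```

View pics/w2.png

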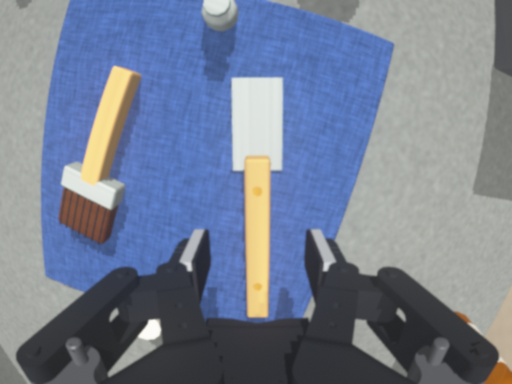

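Clear view: blade end at (232..282,78), handle end at (247..268,317), and the spatula sits centrally between the fingers. The brush and weight are clear. The brush handle end is at (114,66) to (140,77), its bristle end at (60,225) to (104,243).

```bash
python3 - <<'E'
from h import *
M["wrist"]=env.camera_model("wrist")
I=np.arange(4)
spat=[(.085,.016,.007),(.085,-.016,.007),(-.085,.008,.022),(-.085,-.008,.022)]
br=[(.062,.022,.020),(.062,-.022,.020),(-.062,.008,.022),(-.062,-.008,.022)]
for m,o,x in((spat,[(232,78),(282.5,77),(246.5,318),(268.5,317.5)],[.65,-.22,1.7]),(br,[(104,243),(60,225),(140,75),(114,66)],[.54,-.2,-1.85])):
    p,r=fit(m,[("wrist",I,np.array(o))],x);print(p[:2].round(4),np.degrees(p[2]),r)
rel([.652,-.2245,.008],down(97.3))
E
```

```text
[ 0.6502 -0.2254] 97.03802503786744 [-0.3 -0.6  0.2  0.3  0.5 -0.  -0.3  0.4]
[ 0.5404 -0.202 ] -107.62571335461597 [ 1.2  4.7 -1.5 -2.4 -2.7 -1.4  2.5 -0.3]
t 2.2 pos [ 0.6503 -0.2297  0.0543] rot [1.799e+02 1.000e-01 9.700e+01] j [-30.  24.   7.  74.  -0.  53.]
shift [0.005  0.0022 0.0463] turn [ 0.13  0.1  -0.33]
```

```bash
python3 -m handwheel '[[0.05,0.004,0.0005,0.02,0,0,0],[0.05,0.004,0.0005,0.046,0,0,0],[0.05,0.004,0.0005,0.046,0,0,0],[0.05,0.004,0.0005,0.046,0,0,0],[0.0,0.004,0.0005,0.046,0,0,0],[0.0,0.004,0.0005,0.046,0,0,0],[0.0,0.004,0.0005,0.046,0,0,0],[0.0,0.004,0.0005,0.046,0,0,0],[0.0,0.004,0.0005,0.046,0,0,0],[0.0,0.004,0.0005,0.046,0,0,0]]'
```

```text
t: 3.45
eef_pos: [0.6498, -0.2253, 0.0073]
eef_rot: [179.9, 0.0, 97.0]
contact_force: [-0.3, -0.7, 6.0]
width: 0.0145
gripper_force: 61.8
```

```bash
python3 -m handwheel '[[0.0,0,0,-0.03,0,0,0],[0.0,0,0,-0.08,0,0,0],[0.0,0,0,-0.14,0,0,0],[0.0,0,0,-0.19,0,0,0],[0.0,0,0,-0.19,0,0,0],[0.0,0,0,-0.19,0,0,0]]'; cat >> h.py <<'E'
S=np.sin(np.radians(27));C=np.cos(np.radians(27))
tf=lambda x,y,z:[x*C-z*S,y,.062+x*S+z*C]
def rim(cx,cy,dz=.006):return [tf(cx+a,cy+b,dz) for a,b in((.022,.092),(-.022,.092),(.014,-.092),(-.014,-.092))]
def trayR(yaw):return R.from_euler('z',yaw,degrees=True)*R.from_euler('y',-27,degrees=True)
E
python3 - <<'E'
from h import *
# fit tray pose + bay offset from top view
o=crop([(51,105),(70,162),(314,63),(319,100)],0,0,3,110,95)
for dz in(.006,):
  p=[.5914,.1802,np.radians(13.73)]
  f=lambda c:(proj("top",np.array(rim(c[0],c[1],dz))@R.from_euler('z',p[2]).as_matrix().T+[p[0],p[1],0])-o).ravel()
  r=least_squares(f,[.038,0]);print(r.x,r.fun.round(1))
p=[.592,.1795];T=R.from_euler('z',13.75,degrees=True)
lb=T.apply(tf(.038,0,0))+[p[0],p[1],0];n=T.apply([-S,0,C])
print("lb",lb)
Rt=trayR(13.75)*R.from_euler('xyz',[180,0,90],degrees=True)
rel(lb+.11*n,Rt)
rel([lb[0],-.02,.23],Rt)
E
```

```text
t: 4.2
eef_pos: [0.649, -0.2249, 0.1952]
eef_rot: [-179.9, -0.0, 97.0]
contact_force: [-0.2, -0.8, -0.8]
width: 0.0144
gripper_force: 61.0
[ 0.03711571 -0.0017595 ] [ 0.1 -0.4  0.   0.7 -0.7 -0.4  0.6  0.2]
lb [0.62488794 0.18754763 0.07925164]
t 4.2 pos [ 0.649  -0.2249  0.1952] rot [-179.9   -0.    97. ] j [-30.  21.  20.  88.  -0.  53.]
shift [ 0.4064 -0.0235  0.0182] turn [-27.02   1.56  -6.66]
t 4.2 pos [ 0.649  -0.2249  0.1952] rot [-179.9   -0.    97. ] j [-30.  21.  20.  88.  -0.  53.]
shift [ 0.2063  0.0009 -0.0347] turn [-27.02   1.56  -6.66]
```

```bash
python3 -m handwheel '[[0.0,0.21,0,-0.02,-27,1.6,-6.7],[0.0,0.21,0,-0.02,-27,1.6,-6.7],[0.0,0.21,0,-0.02,-27,1.6,-6.7],[0.0,0.406,-0.0235,0.018,-27,1.6,-6.7],[0.0,0.406,-0.0235,0.018,-27,1.6,-6.7],[0.0,0.406,-0.0235,0.018,-27,1.6,-6.7],[0.0,0.406,-0.0235,0.018,-27,1.6,-6.7],[0.0,0.406,-0.0235,0.018,-27,1.6,-6.7],[0.0,0.406,-0.0235,0.018,-27,1.6,-6.7],[0.0,0.406,-0.0235,0.018,-27,1.6,-6.7]]'; python3 - <<'E'
from h import *
T=R.from_euler('z',13.75,degrees=True);lb=np.array([.6249,.1875,.0793]);n=T.apply([-S,0,C])
rel(lb+.11*n,trayR(13.75)*R.from_euler('xyz',[180,0,90],degrees=True))
np.save("w3.npy",env.camera_model("wrist")["cam_to_world"]);cv2.imwrite("pics/w3.png",env.capture("wrist"))
E
```

```text
t: 5.45
eef_pos: [0.576, 0.1748, 0.1766]
eef_rot: [153.1, 0.0, 103.8]
contact_force: [0.3, -0.1, -1.0]
width: 0.0143
gripper_force: 61.0
t 5.45 pos [0.576  0.1748 0.1766] rot [153.1   0.  103.8] j [  2. -30. -36.  57.   5.  79.]
shift [ 0.0008  0.0008 -0.0004] turn [-0.1  -0.02  0.04]
```

View pics/w3.png

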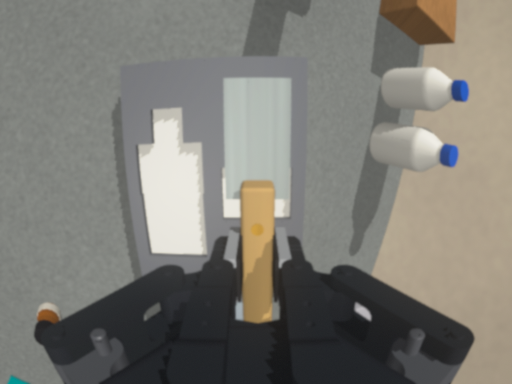

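The spatula is held straight. Blade end is at (222..292,78), handle end at (244..272,321). Tray top corners are at (121,67) and (307,57), and the short recess at (139..206,108..254).

```bash
python3 - <<'E'
from h import *
M["wrist"]={"intrinsics":env.camera_model("wrist")["intrinsics"],"cam_to_world":np.load("w3.npy")}
pts=[(tf(-.08,.11,.006),(121,67)),(tf(.08,.11,.006),(307,57)),(tf(-.052,.069,.003),(152,109)),(tf(-.024,.069,.006),(182,108)),(tf(-.068,.039,.003),(139,144)),(tf(-.008,.039,.006),(202,142)),(tf(-.067,-.069,.0),(150,255)),(tf(-.009,-.069,.006),(206,254))]
m=[p[0] for p in pts];o=np.array([p[1] for p in pts])
p,r=fit(m,[("wrist",np.arange(len(m)),o)],[.59,.18,.24]);print("tray",p[:2].round(4),np.degrees(p[2]).round(2),r)
s=env.sense();Rt=R.from_euler('xyz',s["eef_rot"],degrees=True)
sp=np.array([(.085,.016,.003),(.085,-.016,.003),(-.085,.008,.018),(-.085,-.008,.018)])
ob=np.array([(222,78.),(292,77.5),(244,321),(272,321)])
def f(q):
    X=R.from_euler('ZY',q[2:4],degrees=True).apply(sp*[1,-1,-1])+[q[0],q[1],.0033]  # tool coords
    return (proj("wrist",Rt.apply(X)+s["eef_pos"])-ob).ravel()
q=least_squares(f,[0,0,0,0]);print("spat in tool",q.x.round(4),q.fun.round(1))
E
```

```text
tray [0.5903 0.1804] 13.89 [-0.3 -1.2  0.6  0.6 -0.1  0.2 -0.1 -0.5 -2.   0.1 -0.5  0.3  1.7 -2.9
  1.1  3.2]
spat in tool [ 6.60000e-03  1.00000e-04 -2.72500e-01  2.55205e+01] [-10.3  -1.   10.2  -0.9   3.    2.6  -3.    2.6]
```

```bash
python3 - <<'E'
from h import *
M["wrist"]={"intrinsics":env.camera_model("wrist")["intrinsics"],"cam_to_world":np.load("w3.npy")}
s=env.sense();Rt=R.from_euler('xyz',s["eef_rot"],degrees=True)
sp=np.array([(.085,.016,.003),(.085,-.016,.003),(-.085,.008,.018),(-.085,-.008,.018),(.035,.008,.018),(.035,-.008,.018),(.025,.016,.003),(.025,-.016,.003)])
ob=np.array([(222,78.),(292,77.5),(244,321),(272,321),(243,181),(274,181),(223,199),(290,199)])
def P(q):
    X=R.from_euler('ZY',q[2:4],degrees=True).apply(sp*[1,-1,-1])+[q[0],q[1],q[4]]
    return proj("wrist",Rt.apply(X)+s["eef_pos"])
print(P([0,0,0,0,.0033]).round(0).tolist())
q=least_squares(lambda q:(P(q)-ob).ravel(),[0,0,0,0,.003],x_scale=[.01,.01,1,1,.01]);print("spat in tool",q.x.round(4));print(q.fun.round(1).tolist())
E
```

```text
[[224.0, 78.0], [291.0, 78.0], [245.0, 369.0], [270.0, 369.0], [240.0, 188.0], [275.0, 188.0], [226.0, 199.0], [289.0, 199.0]]
spat in tool [ 3.60000e-03  1.00000e-04 -2.57600e-01  1.62254e+01  2.30000e-02]
[0.3, 0.6, -0.1, 0.8, 3.3, 2.6, -3.4, 2.5, -2.0, 6.9, 0.0, 6.8, 5.2, -10.0, -3.2, -10.2]
```

```bash
python3 - <<'E'
import cv2
im=cv2.imread("pics/w3.png")[45:335,130:330];cv2.imwrite("pics/w3c.png",cv2.resize(im,None,fx=2,fy=2,interpolation=cv2.INTER_CUBIC))
E
```

```text
(no output)
```

View pics/w3c.png

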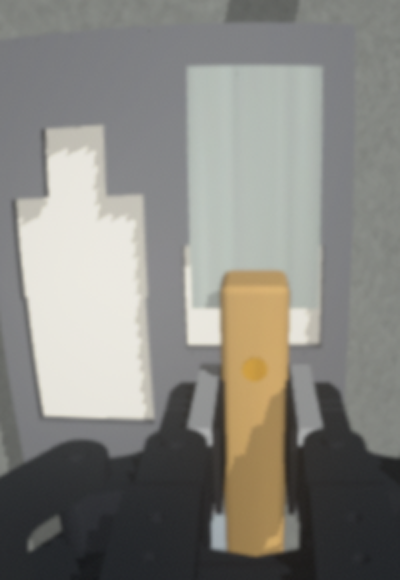

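The zero-offset prediction matches the blade to 1–2 px, so the grip is right on the origin; the handle end is simply hidden by the gripper.

```bash
cat >> h.py <<'E'
TY=13.8;TT=R.from_euler('z',TY,degrees=True)
def face(x,y,z):return TT.apply(tf(x,y,z))+[.5908,.180,0]
Rp=trayR(TY)*R.from_euler('xyz',[180,0,90],degrees=True)
E
python3 - <<'E'
from h import *
rel(face(.038,0,.02),Rp)
E
```

```text
t 5.5 pos [0.5764 0.1743 0.1771] rot [153.1   0.  103.7] j [  2. -30. -36.  57.   5.  79.]
shift [ 0.0022 -0.0005  0.0895] turn [-0.06  0.03 -0.04]
```

```bash
python3 -m handwheel '[[0.0,0.002,0,0.04,0,0,0],[0.0,0.002,0,0.075,0,0,0],[0.0,0.002,0,0.0895,0,0,0],[0.0,0.002,0,0.0895,0,0,0],[0.0,0.002,0,0.0895,0,0,0]]'; python3 - <<'E'
from h import *
rel(face(.038,0,.004),Rp)
cv2.imwrite("pics/w4.png",cv2.resize(env.capture("wrist")[0:335,80:340],None,fx=1.7,fy=1.7))
E
```

```text
t: 6.12
eef_pos: [0.6163, 0.1864, 0.1002]
eef_rot: [152.9, 0.0, 103.8]
contact_force: [1.4, -0.3, -0.5]
width: 0.0146
gripper_force: 61.0
t 6.12 pos [0.6163 0.1864 0.1002] rot [152.9   0.  103.8] j [  3. -19. -37.  46.   5.  80.]
shift [-0.0002 -0.0028  0.0181] turn [ 0.13  0.04 -0.01]
```

View pics/w4.png

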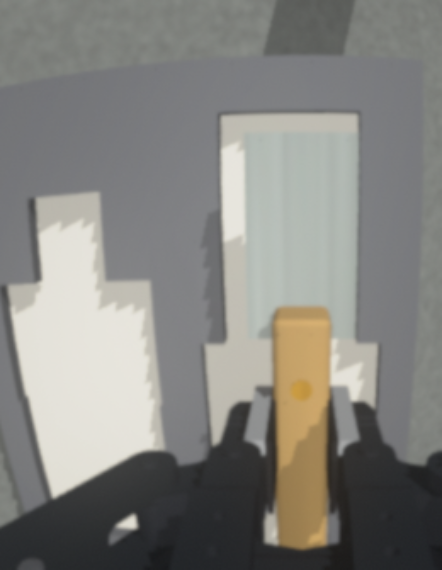

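The blade is straight but about 3 mm uphill of the recess middle (blade 247..357 against recess 225..358), and the pose reading agrees. I correct that and lower slowly.

```bash
python3 -m handwheel '[[0.0,0,-0.003,0.0,0,0,0],[0.0,0,-0.003,0.004,0,0,0],[0.0,0,-0.003,0.008,0,0,0],[0.0,0,-0.003,0.012,0,0,0],[0.0,0,-0.003,0.012,0,0,0],[0.0,0,-0.003,0.012,0,0,0]]'; python3 - <<'E'
from h import *
rel(face(.038,0,.0035),Rp)
E
```

```text
t: 6.92
eef_pos: [0.6184, 0.1874, 0.0864]
eef_rot: [153.0, 0.0, 103.8]
contact_force: [0.6, 0.7, -0.6]
width: 0.0139
gripper_force: 61.0
t 6.92 pos [0.6184 0.1874 0.0864] rot [153.    0.  103.8] j [  3. -18. -37.  44.   5.  80.]
shift [-0.0007  0.0015  0.0053] turn [0.02 0.01 0.01]
```

```bash
python3 -m handwheel '[[0.0,0,0.0005,0.002,0,0,0],[0.0,0,0.0005,0.004,0,0,0],[0.0,0,0.0005,0.004,0,0,0],[0.0,0,0.0005,0.004,0,0,0]]';  python3 -m handwheel '[[0.0,0,0,0.001,0,0,0],[0.0,0,0,0.001,0,0,0],[0.0,0,0,0.001,0,0,0]]'
```

```text
t: 7.42
eef_pos: [0.6206, 0.188, 0.0831]
eef_rot: [153.0, 0.0, 103.8]
contact_force: [-0.9, -0.0, -1.2]
width: 0.0146
gripper_force: 61.0
t: 7.8
eef_pos: [0.621, 0.1881, 0.0822]
eef_rot: [153.0, 0.0, 103.8]
contact_force: [0.4, -0.3, -0.5]
width: 0.0141
gripper_force: 61.0
```

```bash
python3 -m handwheel '[[0.0,0,0,0.001,0,0,0],[0.0,0,0,0.001,0,0,0],[0.0,0,0,0.001,0,0,0]]';  python3 -m handwheel '[[0.0,0,0,0.001,0,0,0],[0.0,0,0,0.001,0,0,0],[0.0,0,0,0.001,0,0,0]]'; python3 - <<'E'
from h import *
rel(face(.038,0,.0033),Rp)
E
```

```text
t: 8.18
eef_pos: [0.6213, 0.1881, 0.0821]
eef_rot: [153.0, 0.0, 103.8]
contact_force: [-11.3, -2.9, 9.6]
width: 0.0144
gripper_force: 62.9
t: 8.55
eef_pos: [0.6213, 0.1881, 0.0821]
eef_rot: [153.0, 0.1, 103.8]
contact_force: [-25.5, -6.8, 23.3]
width: 0.0143
gripper_force: 65.4
t 8.55 pos [0.6213 0.1881 0.0821] rot [1.530e+02 1.000e-01 1.038e+02] j [  3. -17. -37.  44.   5.  80.]
shift [-0.0006  0.0007  0.0002] turn [-0.02  0.05  0.02]
```

```bash
python3 -m handwheel '[[0.0,0,0,-0.0015,0,0,0],[0.0,0,0,-0.0015,0,0,0],[0.0,0,0,-0.0015,0,0,0]]';  python3 -m handwheel '[[0.022,0,0,0,0,0,0],[0.028,0,0,0,0,0,0],[0.028,0,0,0,0,0,0],[0.028,0,0,0,0,0,0]]'
```

```text
t: 8.93
eef_pos: [0.6215, 0.1882, 0.0822]
eef_rot: [152.9, 0.0, 103.8]
contact_force: [-4.3, -0.3, 5.3]
width: 0.0149
gripper_force: 62.0
t: 9.43
eef_pos: [0.6212, 0.1881, 0.0817]
eef_rot: [153.0, 0.0, 103.8]
contact_force: [-0.8, 0.8, 0.0]
width: 0.0279
gripper_force: 0.0
```

```bash
python3 -m handwheel '[[0.028,0,0,-0.02,0,0,0],[0.028,0,0,-0.05,0,0,0],[0.035,0,0,-0.10,0,0,0],[0.05,0,0,-0.12,0,0,0],[0.05,0,0,-0.12,0,0,0],[0.05,0,0,-0.12,0,0,0]]'; python3 - <<'E'
from h import *
cv2.imwrite("pics/w5.png",env.capture("wrist"))
rel([.540,-.202,.2],down(73.8))
E
```

```text
t: 10.18
eef_pos: [0.5681, 0.1751, 0.1873]
eef_rot: [153.0, -0.0, 103.8]
contact_force: [0.2, -0.1, 0.6]
width: 0.0498
gripper_force: 0.0
t 10.22 pos [0.5679 0.1751 0.1869] rot [153.1  -0.  103.8] j [  2. -31. -36.  59.   5.  79.]
shift [-0.3596 -0.0984 -0.0647] turn [26.28 -7.05 29.44]
```

View pics/w5.png

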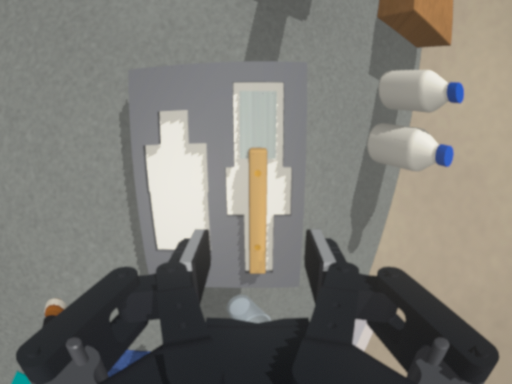

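The spatula is seated in its recess: blade at (258,120), handle straight at (258,210). On to the brush.

```bash
python3 - <<'E'
from h import *
rel([.544,-.1875,.13],down(74))
E
```

```text
t 10.22 pos [0.5679 0.1751 0.1869] rot [153.1  -0.  103.8] j [  2. -31. -36.  59.   5.  79.]
shift [-0.3465 -0.1235  0.001 ] turn [26.29 -7.   29.24]
```

```bash
python3 -m handwheel '[[0.05,-0.346,-0.123,0.001,26.3,-7,29.2],[0.05,-0.346,-0.123,0.001,26.3,-7,29.2],[0.05,-0.346,-0.123,0.001,26.3,-7,29.2],[0.05,-0.346,-0.123,0.001,26.3,-7,29.2],[0.05,-0.346,-0.123,0.001,26.3,-7,29.2],[0.05,-0.346,-0.123,0.001,26.3,-7,29.2],[0.05,-0.346,-0.123,0.001,26.3,-7,29.2],[0.05,-0.346,-0.123,0.001,26.3,-7,29.2],[0.05,-0.346,-0.123,0.001,26.3,-7,29.2],[0.05,-0.346,-0.123,0.001,26.3,-7,29.2]]'; python3 - <<'E'
from h import *
rel([.544,-.1875,.055],down(74))
np.save("w6.npy",env.camera_model("wrist")["cam_to_world"])
cv2.imwrite("pics/w6.png",env.capture("wrist"))
E
```

```text
t: 11.48
eef_pos: [0.5452, -0.1858, 0.1322]
eef_rot: [179.9, -0.0, 74.1]
contact_force: [-0.1, 0.7, -0.7]
width: 0.0499
gripper_force: 0.0
t 11.47 pos [ 0.5452 -0.1858  0.1322] rot [179.9  -0.   74.1] j [-32.   2.  -9.  79.   0.  74.]
shift [-0.002  -0.0008  0.0772] turn [ 0.13 -0.03  0.14]
```

View pics/w6.png

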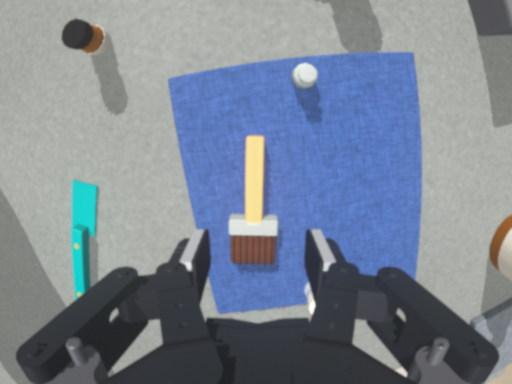

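The brush lies with its handle end at (246..264,136), ferrule back edge at (229..278,214), bristle end at (231..275,264). The weight, at (305,75), is clear.

```bash
python3 - <<'E'
from h import *
M["wrist"]={"intrinsics":env.camera_model("wrist")["intrinsics"],"cam_to_world":np.load("w6.npy")}
br=[(.062,.022,.020),(.062,-.022,.020),(-.062,.008,.022),(-.062,-.008,.022),(.014,.023,.022),(.014,-.023,.022)]
p,r=fit(br,[("wrist",np.arange(6),np.array([(275,265),(231,264),(264.5,136),(246,136),(278,215),(229,214)]))],[.54,-.2,-1.85]);print(p[:2].round(4),np.degrees(p[2]),r)
g=p[:2]-.014*np.array([np.cos(p[2]),np.sin(p[2])]);print(g)
rel([*g,.05],down(np.degrees(p[2])+180))
E
```

```text
[ 0.5385 -0.1998] -107.05450174992824 [ 0.2 -2.1 -0.5 -2.   0.1 -1.4 -0.2 -1.8  0.8  3.6 -0.5  3.6]
[ 0.5425837  -0.18643203]
t 11.53 pos [ 0.5451 -0.186   0.1322] rot [179.9  -0.   74.1] j [-32.   2.  -9.  79.   0.  74.]
shift [-0.0011 -0.0025  0.0822] turn [ 0.14 -0.03  1.18]
```

```bash
python3 -m handwheel '[[0.05,-0.001,-0.0025,0.05,0,0,1.2],[0.05,-0.001,-0.0025,0.08,0,0,1.2],[0.05,-0.001,-0.0025,0.08,0,0,1.2],[0.05,-0.001,-0.0025,0.08,0,0,1.2],[0.05,-0.001,-0.0025,0.08,0,0,1.2]]'; python3 - <<'E'
from h import *
rel([.5426,-.1864,.008],down(72.95))
E
```

```text
t: 12.15
eef_pos: [0.5435, -0.1878, 0.054]
eef_rot: [179.7, 0.0, 72.9]
contact_force: [0.1, -0.1, 0.5]
width: 0.0499
gripper_force: 0.0
t 12.15 pos [ 0.5435 -0.1878  0.054 ] rot [179.7   0.   72.9] j [-32.   4. -15.  71.   0.  75.]
shift [ 0.001  -0.0015  0.046 ] turn [ 0.27  0.01 -0.1 ]
```

```bash
python3 -m handwheel '[[0.05,0.001,-0.001,0.02,0,0,0],[0.05,0.001,-0.001,0.045,0,0,0],[0.05,0.001,-0.001,0.045,0,0,0],[0.05,0.001,-0.001,0.045,0,0,0],[0.0,0.001,-0.001,0.045,0,0,0],[0.0,0.001,-0.001,0.045,0,0,0],[0.0,0.001,-0.001,0.045,0,0,0],[0.0,0.001,-0.001,0.045,0,0,0],[0.0,0.001,-0.001,0.045,0,0,0],[0.0,0.001,-0.001,0.045,0,0,0]]'; python3 -m handwheel '[[0.0,0,0,-0.03,0,0,0],[0.0,0,0,-0.08,0,0,0],[0.0,0,0,-0.14,0,0,0],[0.0,0,0,-0.18,0,0,0],[0.0,0,0,-0.18,0,0,0],[0.0,0,0,-0.18,0,0,0]]'; python3 - <<'E'
from h import *
# grip at brush x=-14 -> TCP at face y=+.014
rel(face(-.038,.014,.11),Rp)
E
```

```text
t: 13.4
eef_pos: [0.5425, -0.1863, 0.0081]
eef_rot: [179.8, -0.0, 72.8]
contact_force: [-0.2, 1.0, 6.1]
width: 0.0144
gripper_force: 61.2
t: 14.15
eef_pos: [0.5411, -0.1858, 0.1861]
eef_rot: [179.9, -0.1, 72.8]
contact_force: [0.9, 0.2, -1.1]
width: 0.0144
gripper_force: 60.4
t 14.15 pos [ 0.5411 -0.1858  0.1861] rot [ 1.799e+02 -1.000e-01  7.280e+01] j [-32.   1.  -5.  85.   0.  75.]
shift [ 0.333  -0.1396  0.0435] turn [-26.26   7.26 -30.39]
```

```bash
python3 -m handwheel '[[0.0,0.333,-0.1395,0.0435,-26.3,7.3,-30.4],[0.0,0.333,-0.1395,0.0435,-26.3,7.3,-30.4],[0.0,0.333,-0.1395,0.0435,-26.3,7.3,-30.4],[0.0,0.333,-0.1395,0.0435,-26.3,7.3,-30.4],[0.0,0.333,-0.1395,0.0435,-26.3,7.3,-30.4],[0.0,0.333,-0.1395,0.0435,-26.3,7.3,-30.4],[0.0,0.333,-0.1395,0.0435,-26.3,7.3,-30.4],[0.0,0.333,-0.1395,0.0435,-26.3,7.3,-30.4],[0.0,0.333,-0.1395,0.0435,-26.3,7.3,-30.4],[0.0,0.333,-0.1395,0.0435,-26.3,7.3,-30.4]]'; python3 - <<'E'
from h import *
rel(face(-.038,.014,.028),Rp)
E
```

```text
t: 15.4
eef_pos: [0.5067, 0.1722, 0.1431]
eef_rot: [152.9, 0.0, 103.7]
contact_force: [0.5, -0.2, -0.9]
width: 0.0146
gripper_force: 60.4
t 15.4 pos [0.5067 0.1722 0.1431] rot [152.9   0.  103.7] j [  2. -45. -49.  59.   5.  79.]
shift [ 0.0016 -0.0005  0.0822] turn [ 0.05  0.06 -0.07]
```

```bash
python3 -m handwheel '[[0.0,0.0015,-0.0005,0.03,0,0,0],[0.0,0.0015,-0.0005,0.065,0,0,0],[0.0,0.0015,-0.0005,0.082,0,0,0],[0.0,0.0015,-0.0005,0.082,0,0,0],[0.0,0.0015,-0.0005,0.082,0,0,0],[0.0,0.0015,-0.0005,0.082,0,0,0]]'; python3 - <<'E'
from h import *
rel(face(-.038,.014,.01),Rp)
cv2.imwrite("pics/w7.png",cv2.resize(env.capture("wrist")[0:335,100:420],None,fx=1.7,fy=1.7))
E
```

```text
t: 16.15
eef_pos: [0.5425, 0.1834, 0.0716]
eef_rot: [152.8, 0.0, 103.8]
contact_force: [1.0, -0.0, -0.6]
width: 0.0144
gripper_force: 60.4
t 16.15 pos [0.5425 0.1834 0.0716] rot [152.8   0.  103.8] j [  3. -34. -50.  47.   5.  80.]
shift [-0.0008 -0.0014  0.0195] turn [0.19 0.03 0.02]
```

View pics/w7.png

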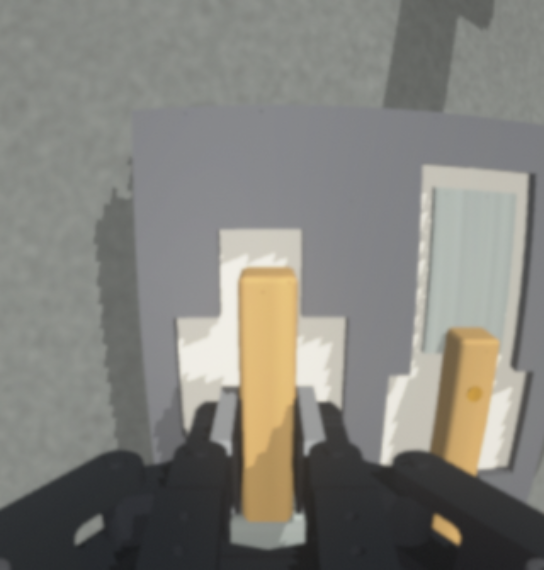

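The handle is straight. Its middle is at 268 against channel middle 261, about 2 mm uphill, which agrees with the pose reading. I check the lengthwise fit by projection.

```bash
python3 - <<'E'
from h import *
M["wrist"]=env.camera_model("wrist");s=env.sense();Rt=R.from_euler('xyz',s["eef_rot"],degrees=True)
k=lambda P:((proj("wrist",np.array(P))-[100,0])*1.7).round(0).tolist()
X=np.array([(.048,0,.004-.018),(-.028,0,.004-.018)])  # handle end top, ferrule start top
print("brush end/ferrule",k(Rt.apply(X)+s["eef_pos"]))
print("chan end rim",k([face(-.038,.069,.006),face(-.052,.069,.006),face(-.024,.069,.006)]), "floor",k([face(-.038,.069,0)]))
E
```

```text
brush end/ferrule [[266.0, 269.0], [266.0, 511.0]]
chan end rim [[263.0, 231.0], [220.0, 231.0], [305.0, 231.0]] floor [[263.0, 229.0]]
```

```bash
python3 -m handwheel '[[0.0,-0.0005,-0.002,0.005,0,0,0],[0.0,-0.0005,-0.002,0.01,0,0,0],[0.0,-0.0005,-0.002,0.015,0,0,0],[0.0,-0.0005,-0.002,0.019,0,0,0],[0.0,-0.0005,-0.002,0.021,0,0,0],[0.0,-0.0005,-0.002,0.021,0,0,0],[0.0,-0.0005,-0.002,0.021,0,0,0]]'; python3 - <<'E'
from h import *
rel(face(-.038,.014,.004),Rp)
E
```

```text
t: 17.08
eef_pos: [0.5497, 0.185, 0.0508]
eef_rot: [152.9, 0.0, 103.8]
contact_force: [-0.1, 0.0, -0.6]
width: 0.0144
gripper_force: 60.4
t 17.07 pos [0.5497 0.185  0.0508] rot [152.9   0.  103.8] j [  3. -31. -50.  44.   5.  80.]
shift [-0.0007  0.0016  0.0036] turn [0.1  0.01 0.03]
```

```bash
python3 -m handwheel '[[0.0,0,0.001,0.001,0,0,0],[0.0,0,0.001,0.003,0,0,0],[0.0,0,0.001,0.003,0,0,0],[0.0,0,0.001,0.003,0,0,0]]';  python3 -m handwheel '[[0.0,0,0,0.001,0,0,0],[0.0,0,0,0.001,0,0,0],[0.0,0,0,0.001,0,0,0]]'; python3 - <<'E'
from h import *
rel(face(-.038,.014,.004),Rp)
E
```

```text
t: 17.58
eef_pos: [0.5519, 0.1856, 0.0485]
eef_rot: [152.9, 0.0, 103.8]
contact_force: [0.5, 0.6, -0.0]
width: 0.0145
gripper_force: 60.6
t: 17.95
eef_pos: [0.552, 0.1856, 0.0484]
eef_rot: [152.9, 0.0, 103.8]
contact_force: [-17.6, -4.7, 16.9]
width: 0.0143
gripper_force: 63.5
t 17.95 pos [0.552  0.1856 0.0484] rot [152.9   0.  103.8] j [  3. -30. -50.  43.   5.  80.]
shift [-0.0007  0.0006  0.0004] turn [0.05 0.03 0.03]
```

Firm contact with the floor at the expected height, so I ease off, hold and release.

```bash
python3 -m handwheel '[[0.0,0,0,-0.0005,0,0,0],[0.0,0,0,-0.0005,0,0,0],[0.0,0,0,-0.0005,0,0,0]]';  python3 -m handwheel '[[0.022,0,0,0,0,0,0],[0.028,0,0,0,0,0,0],[0.028,0,0,0,0,0,0],[0.028,0,0,0,0,0,0]]'; python3 -m handwheel '[[0.028,0,0,-0.02,0,0,0],[0.028,0,0,-0.05,0,0,0],[0.03,0,0,-0.09,0,0,0],[0.03,0,0,-0.1,0,0,0],[0.03,0,0,-0.1,0,0,0],[0.03,0,0,-0.1,0,0,0]]'; python3 - <<'E'
from h import *
w=env.capture("wrist")[:300];t=cv2.resize(env.capture("top")[95:195,110:420],None,fx=1.65,fy=1.65,interpolation=cv2.INTER_CUBIC)
c=np.zeros((300+t.shape[0],512,3),np.uint8);c[:300]=w;c[300:,:t.shape[1]]=t[:,:512];cv2.imwrite("pics/end.png",c)
E
```

```text
t: 18.32
eef_pos: [0.5519, 0.1856, 0.0484]
eef_rot: [152.9, 0.0, 103.8]
contact_force: [-8.4, -2.5, 7.6]
width: 0.0144
gripper_force: 61.9
t: 18.82
eef_pos: [0.5519, 0.1856, 0.0478]
eef_rot: [152.9, 0.0, 103.8]
contact_force: [0.1, -0.1, 0.5]
width: 0.0279
gripper_force: 0.0
t: 19.58
eef_pos: [0.5074, 0.1747, 0.1353]
eef_rot: [153.0, -0.0, 103.8]
contact_force: [-0.8, 0.2, 1.0]
width: 0.0298
gripper_force: 0.0
```

View pics/end.png

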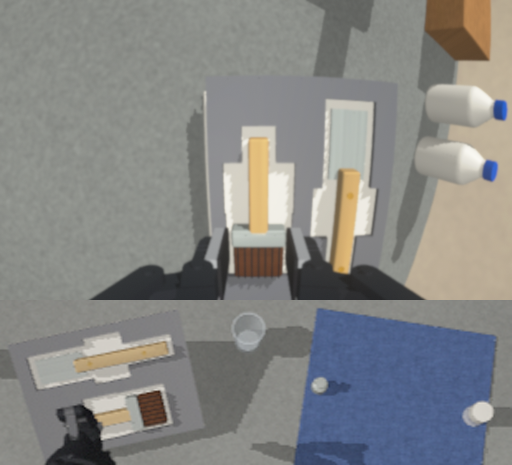

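The brush lies in the lower recess (handle at (258,185), bristles at (258,262)) and the spatula in the upper one, both straight. The weight, pot and beaker are where they were. The arm is clear, so I hand it in.

```bash
python3 -c "
from cell import env
print(env.job_done())"
```

```text
the job is handed in; nothing more can be done
None
```

The spatula and then the brush were each lowered flat onto their recess floor and released only after contact. The job is handed in at about 20 s; no verdict came back, and the amber jar was not in the final check pictures.

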